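Check the brake lever on the jeweller's bench control

TASK

Check that the long brake lever stops short of its hand bar: with the outside of your fingers, never taking the lever between them, push it in as far as it goes without forcing it and hold it there a moment, let it spring all the way back out, then push it fully in again and finish while still holding it there, so the gap to the bar can be looked at. Leave the short throttle lever and everything else on the bench alone.

Things in the scene. Friction and masses are not known exactly. Their poses are not given: they have to be found in the camera images.
- brake_stand: Longer of two bench stands, fixed, in the left or right place. Grey base plate 70 (x) x 250 (y) x 12 mm; two posts carry a level hand bar along y with 29 mm black rubber grip, axis 100 mm up at x = 0. Origin: centre of the underside; z up. The lever is on the -x side (the robot's side; stand turned up to 0.4 rad) and is pushed to +x. Highest part: pivot clamp at y = +100 mm, top 118 mm.
- brake_lever (a joint): Angle of the brake lever about its upright pivot, rad: 0 = fully out (rest), 0.35 = fully in, on its solid built-in stop, parallel to the bar with a 22 mm gap to the grip (it never touches the bar). A spring pushes it out: at the press point 3 N to start, 6 N at the stop, some 1 N more if moved at 30 mm/s. Let go, it returns by itself in about half a second.
- brake_pivot (a point): Pivot of the brake lever: on the pivot axis, at lever mid-height (100 mm above the bench); 42 mm to -x and 100 mm to +y of the stand's origin. Fixed to the stand.
- brake_press (a point): Where to push the brake lever: on its outer face (away from the bar), 127 mm from the pivot, 100 mm above the bench. Moves with the lever: x square into the face (to the bar), y along the lever to the pivot, z up. Bare aluminium blade 10 mm thick, 16 mm high (92 to 108 mm up), 170 mm from pivot to the 22 mm ball at its end. From rest to stop it moves 44 mm on an arc.
- throttle_stand: The shorter bench stand, same make and height, fixed, base plate 70 x 160 x 12 mm, bar 160 mm long; its lever is only 95 mm long and has no ball. In the other place. Origin and axes as for brake_stand. To be left alone.
- throttle_lever (a joint): Angle of the short throttle lever, rad, 0 = out (rest), 0.35 = in. Must stay at rest.
- jar: Loose small glass jar, 44 mm diameter, 60 mm tall, standing between the stands. Origin at centre of underside. Leave alone.
- mandrel: Loose steel ring mandrel standing upright on a 64 mm round foot, 150 mm tall, beyond and between the stands. Origin at centre of underside. Leave alone.
- collar: Loose brass ring, 28 mm outside diameter, 12 mm tall, lying on the brake stand's base plate under the bar. Origin at centre of underside. Leave alone.
- screwdriver: Loose screwdriver, 160 mm long, lying on the bench on the robot's side of the stands, left. Leave alone.
- pliers: Loose long-nose pliers, 120 mm long, 12 mm tall, lying on the robot's side of the stands, right. Leave alone.
- dapping_block: Loose 50 mm steel block with round dimples, far left. Origin at centre of underside. Leave alone.
- hammer: Loose hammer, 160 mm long, lying far right. Leave alone.

How it is judged:
On the way, in this order (a step that is already met when the one before it is completed fails the run):
1. the fingers hold the brake lever fully in, against its stop (value of joint brake_lever above 0.325 rad and contact force between the fingers and brake_lever above 2 N), for 0.3 s.
2. the brake lever is let all the way back out (value of joint brake_lever below 0.03 rad), for 0.1 s.
At the end, for the whole second after the job is handed in: The brake lever is fully in (within 0.025 rad of its stop, about 3 mm at the press point) and the fingers press on it with 2 to 40 N; the throttle lever is at rest (all of step 1 and contact force between the fingers and brake_lever below 40 N and value of joint throttle_lever below 0.03 rad); the arm keeps its last pose, push and grip.
It fails at once if the brake lever is forced (more than 40 N) (contact force between the arm and brake_lever above 40 N).
It fails at once if the brake lever is taken between the fingers or pulled from the bar's side (contact force between the fingers and brake_lever above 0.5 N and x of the grasp point in the frame of brake_press above -0.002 m).
It fails at once if the throttle lever is pushed (value of joint throttle_lever above 0.05 rad).
It fails at once if a bystander is moved (more than 20 mm) or lifted (distance of any of jar, mandrel, collar, screwdriver, pliers, dapping_block, hammer from where it was at the start of the episode above 0.02 m).
It also fails if it takes over 42 s, if anything falls off the work surface, if the arm or the gripper's body presses on something with over 40 N, if the wrist force passes 120 N, or if a joint passes its speed limit or range.

ROBOT

A 6-joint arm with a two-finger parallel gripper is mounted at the origin on the work surface. World frame = base frame: x ahead of the robot, y to its left, z up, the work surface at z = 0. Lengths are in m, angles in rad, forces in N, time in s.
With the tool pointing down it reaches from about 0.425 to 0.95 m from the base axis. Payload 3.5 kg.
Tool frame: the origin (TCP) lies at the very end of the fingers, on their centre line; the grasp point (between the pads) lies 19 mm behind it; z points along the fingers, y is the line along which they close (so a half turn about z gives the same grasp; the last joint's range is limited). The gripper opens to 85 mm and grips with 20 to 120 N. Pads are 22 mm wide; open, the fingers measure 114 mm over their backs; the gripper's body (76 mm by 85 mm) begins 54 mm behind the grasp point. The pads swing forward as they close: fully open they stand 13 mm farther back than shut.
Start: joints at [-1.487, 0.286, 1.577, -0, 1.279, -0.15], TCP at [0.156, -0.657, 0.231] pointing down, gripper open.
Joint ranges: [-2.77, 2.77], [-0.9, 2.22], [0.21, 2.48], [-1.53, 4.67], [0.24, 2.81], [-2.84, 2.84]. Speed limits (rad/s): [2.79, 2.79, 3.14, 3.14, 3.14, 3.14].

INTERFACE

Orientations are given as a rotation vector (axis times angle).
In Python, from rig import r, cams gives the robot as it stands.
- The arm moves only by the tool jog_arm, never from a script. Its argument "plan" is a list of rows, each an object with "fingers": the closure, from 0 (fully open) to 1 (shut); "linear": the shift along the world's x, y, z in m, a list of three; "rotation": the turn, a rotation vector about the world's x, y, z in rad, a list of three. In form: [{"fingers": fingers, "linear": [dx, dy, dz], "rotation": [wx, wy, wz]}, ...]. A call has 1 to 5 rows; each row shifts and turns the commanded pose from where the row before left it; what a row does not reach is not made up. A row lasts 1/10 s, in which the tool goes at most 50 mm and 8.59 degrees, less where a joint would pass 70% of its speed; a pose out of reach is approached as far as the arm can. A call with a gripper value outside its range is refused whole. The fingers move at their own pace and stop on an object; "grip_force" is the grip in N (left out, the last holds). Time passes only in rows, so rows that do not move let the fingers close. It gives the time, the measured TCP pose, the force, the opening and the grip force at its end, in the units of the state.
- r.observe(): the state, without advancing time (a new reading comes with each control period).
- cams.read_camera(name): name is "side" or "top" or "wrist"; returns (picture, depth): 480x640x3 uint8, red, green, blue; 480x640 float32, m along the optical axis (not along the pixel's ray), 0 where there is no reading.
- cams.camera_model(name): a dict with "K" (3x3 intrinsics, pixels), "cam_to_world" (4x4, takes a point from camera to world coordinates). Camera axes: x right, y up, looking along -z (the intrinsics and any distortion apply to the point x, -y, -z); pixel columns grow to the right and rows downward; lengths in m; the calibration is good to about 2 mm. A picture is of the moment at which its call begins: read the wrist's pose just before it. camera_model takes no time and is no camera call; for the wrist camera it gives the pose at the moment of the call.
- r.close_job(): hands the job in; it is judged then, once.
The state is a dict: "time_s": time; "joint_positions": joint angles; "joint_vel": joint speeds; "effort": joint torques, N m; "position": TCP position; "tool_rot": TCP orientation; "contact_force": force on the tool from outside, world axes, zero at the start; "wrist_torque": the same for the moment, N m; "width": opening from 0.0 (shut) to 1.0 (fully open); "grasp_force": force on a finger pad.
Only numpy, scipy, OpenCV 4.12 (cv2) and the standard library are available. Lean on these libraries where they do the work, as an engineer would, in place of code of your own. Each camera call takes 0.05 s, during which the arm holds its last target. There are 200 camera calls.

## Working session

There is one attempt and no reset: what is moved stays moved. The work goes in short steps, Python scripts to look and compute and a tool call to move; the robot and the scene stay as the last step left them, time stands still between calls to the robot, and variables do not carry over. Pictures are saved under pics/ and viewed, at most 10 in all, crops included, and the job is handed in when it is done.

Besides the shell and the picture viewer there is one more tool, called after "Request:" as a command line: name --argument value ..., lists and objects as JSON in quotes. jog_arm: Moves the arm, as the interface text tells. Its arguments: {"type":"object","properties":{"plan":{"type":"array","items":{"type":"object","properties":{"fingers":{"type":"number"},"linear":{"type":"array","items":{"type":"number"}},"rotation":{"type":"array","items":{"type":"number"}}}}},"grip_force":{"type":"number"}},"required":["plan"]}

```bash
mkdir -p pics
cat > h.py <<'E'
import numpy as np, cv2
from rig import r, cams
def grab(n,f):
    m=cams.camera_model(n); p,d=cams.read_camera(n)
    cv2.imwrite(f'pics/{f}.png',p[:,:,::-1]); np.savez(f'{f}.npz',p=p,d=d,K=m['K'],T=m['cam_to_world']); return p,d,m
def ray(K,T,u,v,z):
    K=np.array(K);T=np.array(T)
    c=np.array([(u-K[0,2])/K[0,0],-(v-K[1,2])/K[1,1],-1.]); w=T[:3,:3]@c; o=T[:3,3]
    return o+w*(z-o[2])/w[2]
def cloud(d,K,T):
    v,u=np.mgrid[:480,:640]; P=np.stack([(u-K[0,2])/K[0,0]*d,-(v-K[1,2])/K[1,1]*d,-d],-1)
    return P@T[:3,:3].T+T[:3,3]
E
python3 - <<'E'
from h import *
print(r.observe()); 
for n in('top','side'):
    p,d,m=grab(n,n); print(n,m)
E
```

```text
{'time_s': 0.0, 'joint_positions': array([-1.48701023e+00,  2.87166759e-01,  1.57819546e+00,  4.12356854e-06,
        1.27861137e+00, -1.50003856e-01]), 'joint_vel': array([-0.00034006, -0.00019377, -0.00019547,  0.00055751, -0.00047651,
       -0.00149841]), 'effort': array([ 2.62384128e-04, -4.05982947e+01, -2.92625070e+01, -9.63543562e-05,
        5.84950758e-03, -7.34105043e-06]), 'position': array([ 0.15634529, -0.65595765,  0.22993646]), 'tool_rot': array([-3.11778999e+00, -3.66121247e-01, -1.29902102e-04]), 'contact_force': array([-0.76870509, -0.68350225,  0.37940503]), 'wrist_torque': array([0.04886717, 0.03041832, 0.0173222 ]), 'grasp_force': 0.0, 'width': 1.0014614180748505}
top {'K': array([[441.467142  ,   0.        , 316.84617269],
       [  0.        , 441.467142  , 243.59482274],
       [  0.        ,   0.        ,   1.        ]]), 'cam_to_world': array([[-0.02077568,  0.99833948, -0.05372754,  0.53925944],
       [-0.99976906, -0.02044997,  0.00660498,  0.03167145],
       [ 0.00549528,  0.05385236,  0.99853379,  0.8545288 ],
       [ 0.        ,  0.        ,  0.        ,  1.        ]])}
side {'K': array([[444.84418739,   0.        , 313.00185013],
       [  0.        , 444.84418739, 238.55681234],
       [  0.        ,   0.        ,   1.        ]]), 'cam_to_world': array([[-0.99198265,  0.07972388, -0.09805364,  0.48060865],
       [-0.1257147 , -0.54337389,  0.83002448,  0.61431147],
       [ 0.01289299,  0.83569667,  0.54903993,  0.5049964 ],
       [ 0.        ,  0.        ,  0.        ,  1.        ]])}
```

View pics/top.png

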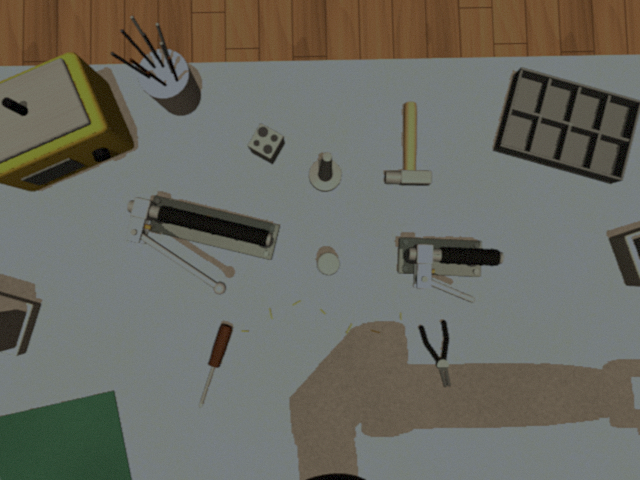

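View pics/side.png

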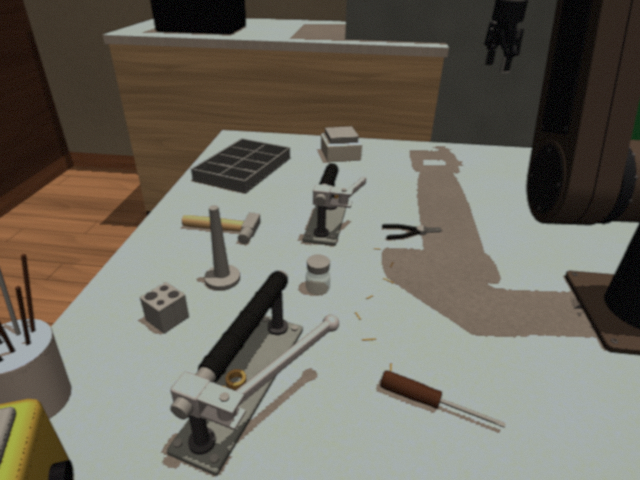

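The top view shows the brake stand on the left. Its grip runs from (157,213) to (270,240), the pivot clamp is near (140,225) and the lever's ball is at (220,287). The throttle stand is at (440,255), the jar at (328,263) and the screwdriver at (215,360). The side view agrees.

Run:
```python
from h import *
z=np.load('top.npz');p,d,K,T=[z[k] for k in('p','d','K','T')]
W=cloud(d,K,T); g=p.max(2)
roi=np.zeros((480,640),bool); roi[190:300,110:290]=1
rub=roi&(g<60)&(W[...,2]>.085)
q=W[rub][:,:2]; c=q.mean(0); u,s,vt=np.linalg.svd(q-c,full_matrices=0); a=vt[0]*np.sign(vt[0][1])
t=(q-c)@a; print('rub',len(q),c,a,t.min(),t.max(),'yaw',np.arctan2(-a[0],a[1]), 'zmax',W[rub][:,2].max())
plate=roi&(W[...,2]>.006)&(W[...,2]<.02); 
# lever pixels: heights .085-.112, robot side of the bar
n=np.array([a[1],-a[0]]); off=(W[...,:2]-c)@n; al=(W[...,:2]-c)@a
lev=roi&(W[...,2]>.08)&(W[...,2]<.125)&(off<-.028)
L=W[lev]; print('lev',len(L),L[:,2].min(),np.median(L[:,2]))
for lo in np.arange(-.12,.14,.02):
    k=lev&(al>lo)&(al<lo+.02); print(round(lo,2),k.sum(),off[k].mean().round(4) if k.any() else '', np.median(W[k][:,2]).round(3) if k.any() else '')
print('ball ray',ray(K,T,220,287,.104),'depth there',W[287,220])
print('grip ends',ray(K,T,157,213,.11),ray(K,T,270,240,.11))
pp=W[plate][:,:2]; rect=cv2.minAreaRect(pp.astype(np.float32)); print('plate rect',rect)
print('jar',W[263,328],'screwdr',W[330,224], W[400,203])
s=np.load('side.npz');Ws=cloud(s['d'],s['K'],s['T']); print('side ball',Ws[321,332],ray(s['K'],s['T'],332,322,.1))
```

```text
rub 1918 [0.6146739  0.20583622] [0.24822357 0.96870277] -0.18743354645162216 0.11654080169502828 yaw -0.2508459963265069 zmax 0.8545287950274082
lev 1050 0.08217452533474534 0.1060176831361041
-0.12 0  
-0.1 0  
-0.08 0  
-0.06 55 -0.0999 0.104
-0.04 110 -0.0976 0.106
-0.02 87 -0.089 0.105
0.0 88 -0.0816 0.105
0.02 86 -0.0741 0.106
0.04 86 -0.0668 0.106
0.06 85 -0.0595 0.105
0.08 82 -0.0521 0.105
0.1 227 -0.0424 0.11
0.12 144 -0.0425 0.114
ball ray [0.50948436 0.19202411 0.104     ] depth there [0.50965252 0.19111851 0.10823868]
grip ends [0.63668654 0.29606331 0.11      ] [0.58701822 0.10571496 0.11      ]
plate rect ((0.620673418045044, 0.22659172117710114), (0.24935972690582275, 0.06992540508508682), 75.3348159790039)
jar [0.54668882 0.00698617 0.05673734] screwdr [0.42652231 0.20218161 0.02503357] [0.29509865 0.24587318 0.01000238]
side ball [0.50364058 0.20072219 0.10903871] [0.50400067 0.19310931 0.1       ]
```

Request:
jog_arm --plan '[{"fingers": 1,"linear": [0.038,0.026,0],"rotation": [0,0,0.14]},{"fingers": 1,"linear": [0.038,0.026,0],"rotation": [0,0,0.14]},{"fingers": 1,"linear": [0.038,0.026,0],"rotation": [0,0,0.14]},{"fingers": 1,"linear": [0.038,0.026,0],"rotation": [0,0,0.14]},{"fingers": 1,"linear": [0.038,0.026,0],"rotation": [0,0,0.14]}]' --grip_force 30

```text
time_s: 0.6
position: [0.3476, -0.5251, 0.2307]
tool_rot: [-2.801, -1.421, -0.0]
contact_force: [0.2, -0.3, 0.9]
width: 0.144
grasp_force: 0.0
```

Request:
jog_arm --plan '[{"fingers": 1,"linear": [0.038,0.026,0],"rotation": [0,0,0.14]},{"fingers": 1,"linear": [0.038,0.026,0],"rotation": [0,0,0.14]},{"fingers": 1,"linear": [0.038,0.026,0],"rotation": [0,0,0.14]},{"fingers": 1,"linear": [0.038,0.026,0],"rotation": [0,0,0.14]},{"fingers": 1,"linear": [0.018,0.045,0],"rotation": [0,0,0.14]}]'

```text
time_s: 1.1
position: [0.5184, -0.3771, 0.2305]
tool_rot: [2.144, 2.296, 0.0]
contact_force: [-0.2, 0.3, -0.2]
width: 0.001
grasp_force: 0.0
```

Request:
jog_arm --plan '[{"fingers": 1,"linear": [0.018,0.045,0],"rotation": [0,0,0.14]},{"fingers": 1,"linear": [0.018,0.045,0],"rotation": [0,0,0.14]},{"fingers": 1,"linear": [0.018,0.045,0],"rotation": [0,0,0.14]},{"fingers": 1,"linear": [0.018,0.045,0],"rotation": [0,0,0.14]},{"fingers": 1,"linear": [0.018,0.045,0],"rotation": [0,0,0.14]}]'

```text
time_s: 1.6
position: [0.6065, -0.1506, 0.2308]
tool_rot: [-1.226, -2.892, 0.0]
contact_force: [0.9, -0.5, 0.4]
width: -0.0
grasp_force: 0.0
```

Request:
jog_arm --plan '[{"fingers": 1,"linear": [-0.015,0.045,0],"rotation": [0,0,0.14]},{"fingers": 1,"linear": [-0.015,0.045,0],"rotation": [0,0,0.14]},{"fingers": 1,"linear": [-0.015,0.045,0],"rotation": [0,0,0.14]},{"fingers": 1,"linear": [-0.015,0.045,0],"rotation": [0,0,0]},{"fingers": 1,"linear": [-0.015,0.045,0],"rotation": [0,0,0]}]'

```text
time_s: 2.1
position: [0.5302, 0.0741, 0.2308]
tool_rot: [-0.605, -3.082, -0.0]
contact_force: [0.7, 0.3, -0.4]
width: 0.0
grasp_force: 0.0
```

Request:
jog_arm --plan '[{"fingers": 1,"linear": [-0.009,0.045,0],"rotation": [0,0,0]},{"fingers": 1,"linear": [-0.009,0.045,0],"rotation": [0,0,0]},{"fingers": 1,"linear": [-0.009,0.045,0],"rotation": [0,0,0]},{"fingers": 1,"linear": [-0.009,0.047,0],"rotation": [0,0,0]},{"fingers": 1,"linear": [0,0,-0.045],"rotation": [0,0,0]}]'

```text
time_s: 2.6
position: [0.4982, 0.2606, 0.193]
tool_rot: [0.593, 3.072, 0.014]
contact_force: [1.2, -0.0, 0.1]
width: -0.002
grasp_force: 0.0
```

Request:
jog_arm --plan '[{"fingers": 1,"linear": [0,0,-0.04],"rotation": [0,0,0]},{"fingers": 1,"linear": [0,0,-0.04],"rotation": [0,0,0]},{"fingers": 1,"linear": [0,0,-0.02],"rotation": [0,0,0]},{"fingers": 1,"linear": [0,0,0],"rotation": [0,0,0]}]'

```text
time_s: 3.0
position: [0.4919, 0.2534, 0.0817]
tool_rot: [-0.603, -3.074, 0.007]
contact_force: [-1.1, -0.7, 0.6]
width: -0.004
grasp_force: 0.0
```

Run:
```python
from h import *
p,d,m=grab('side','side2'); o=r.observe(); print(o['position'],o['contact_force'])
q,_,_=grab('top','top2')
a=cv2.resize(p[180:480,150:450],(400,400)); b=cv2.resize(q[160:360,90:290],(400,400))
cv2.imwrite('pics/pair.png',np.hstack([a,b])[:,:,::-1])
```

```text
[0.49389539 0.25396226 0.0844243 ] [-0.34722191  0.2662689  -0.09665852]
```

View pics/pair.png

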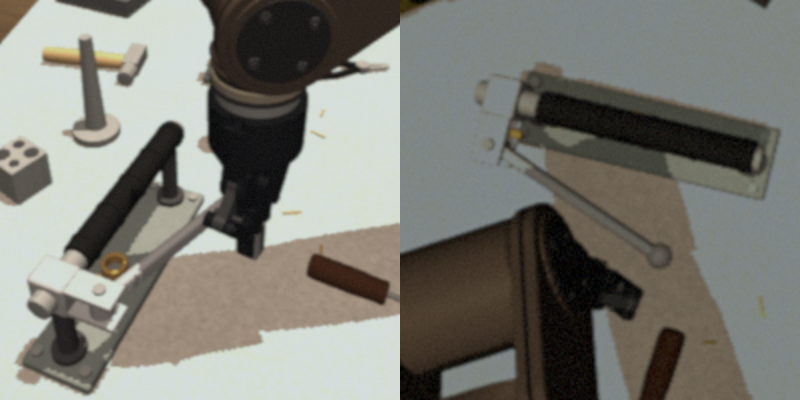

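Run:
```python
from h import *
for f,(u0,u1,v0,v1) in {'top2':(170,225,255,325),'side2':(290,390,240,390)}.items():
    z=np.load(f+'.npz');W=cloud(z['d'],z['K'],z['T'])[v0:v1,u0:u1].reshape(-1,3); g=z['p'][v0:v1,u0:u1].max(2).ravel()
    t=W-[.494,.254,0]; k=(W[:,2]>.075)&(W[:,2]<.26)&(g<90)&(abs(t[:,:2]).max(1)<.1)
    ex=np.array([.93,-.37]); ey=np.array([.37,.93])
    for h in np.arange(.08,.26,.015):
        s=k&(W[:,2]>=h)&(W[:,2]<h+.015)
        if s.sum()>3:
            a=t[s][:,:2]@ex;b=t[s][:,:2]@ey; print(f,round(h,3),s.sum(),'push',a.min().round(3),a.max().round(3),'along',b.min().round(3),b.max().round(3))
```

```text
top2 0.08 24 push 0.01 0.06 along -0.032 0.037
top2 0.095 236 push 0.009 0.061 along -0.06 0.045
top2 0.11 6 push 0.009 0.043 along -0.053 -0.011
top2 0.125 39 push 0.003 0.016 along -0.038 -0.014
top2 0.14 41 push 0.006 0.02 along -0.048 -0.012
top2 0.155 56 push -0.009 0.02 along -0.058 -0.016
top2 0.17 198 push -0.01 0.022 along -0.062 -0.018
top2 0.185 89 push -0.006 0.014 along -0.045 -0.029
top2 0.2 40 push -0.006 0.029 along -0.039 -0.025
top2 0.215 79 push 0.007 0.039 along -0.037 -0.013
top2 0.23 9 push 0.017 0.029 along -0.035 -0.027
side2 0.08 60 push -0.013 0.005 along -0.002 0.012
side2 0.095 180 push -0.013 0.046 along -0.007 0.029
side2 0.11 37 push -0.014 -0.008 along -0.009 0.012
side2 0.125 220 push -0.015 0.007 along -0.027 0.036
side2 0.14 261 push -0.019 0.006 along -0.042 0.048
side2 0.155 329 push -0.019 0.012 along -0.044 0.06
side2 0.17 703 push -0.021 0.012 along -0.018 0.061
side2 0.185 454 push -0.021 0.008 along 0.004 0.044
side2 0.2 326 push -0.035 0.025 along 0.014 0.038
side2 0.215 812 push -0.039 0.028 along -0.002 0.037
side2 0.23 872 push -0.039 0.028 along -0.003 0.037
side2 0.245 1311 push -0.038 0.035 along -0.02 0.037
```

The closed fingers hang clear in front of the lever at z ≈ 0.085, and there is nothing else near them. Now the push.

Request:
jog_arm --plan '[{"fingers": 1,"linear": [0.009,-0.005,0.001],"rotation": [0,0,0]},{"fingers": 1,"linear": [0.009,-0.005,0],"rotation": [0,0,0]},{"fingers": 1,"linear": [0.006,-0.004,0],"rotation": [0,0,0]},{"fingers": 1,"linear": [0.005,-0.003,0],"rotation": [0,0,0]},{"fingers": 1,"linear": [0.005,-0.003,0],"rotation": [0,0,0]}]'

```text
time_s: 3.6
position: [0.5296, 0.2344, 0.0879]
tool_rot: [-0.606, -3.082, -0.001]
contact_force: [-4.0, 2.3, 3.4]
width: -0.004
grasp_force: 2.4
```

Request:
jog_arm --plan '[{"fingers": 1,"linear": [0.005,-0.003,0],"rotation": [0,0,0.03]},{"fingers": 1,"linear": [0.005,-0.003,0],"rotation": [0,0,0.03]},{"fingers": 1,"linear": [0.005,-0.003,0],"rotation": [0,0,0.03]},{"fingers": 1,"linear": [0.005,-0.003,0],"rotation": [0,0,0.03]},{"fingers": 1,"linear": [0.002,-0.001,0],"rotation": [0,0,0]}]'

```text
time_s: 4.1
position: [0.551, 0.2221, 0.0872]
tool_rot: [-0.419, -3.111, -0.003]
contact_force: [-3.8, 5.3, 2.4]
width: 0.004
grasp_force: 2.9
```

Request:
jog_arm --plan '[{"fingers": 1,"linear": [0.002,-0.001,0],"rotation": [0,0,0]},{"fingers": 1,"linear": [0.002,-0.001,0],"rotation": [0,0,0]},{"fingers": 1,"linear": [0.001,-0.001,0],"rotation": [0,0,0]},{"fingers": 1,"linear": [0.001,0,0],"rotation": [0,0,0]},{"fingers": 1,"linear": [0,0,0],"rotation": [0,0,0]}]'

```text
time_s: 4.6
position: [0.5558, 0.2191, 0.0867]
tool_rot: [-0.419, -3.109, -0.001]
contact_force: [-6.0, 3.3, 3.0]
width: -0.003
grasp_force: 3.3
```

Run:
```python
from h import *
o=r.observe(); print(o['position'],o['contact_force'])
p,d,m=grab('side','side3'); q,_,_=grab('top','top3')
a=cv2.resize(p[180:480,150:450],(400,400)); b=cv2.resize(q[160:360,90:290],(400,400))
cv2.imwrite('pics/pair3.png',np.hstack([a,b])[:,:,::-1])
```

```text
[0.55583955 0.2190994  0.08672142] [-5.9689033   3.34792605  3.00865239]
```

View pics/pair3.png

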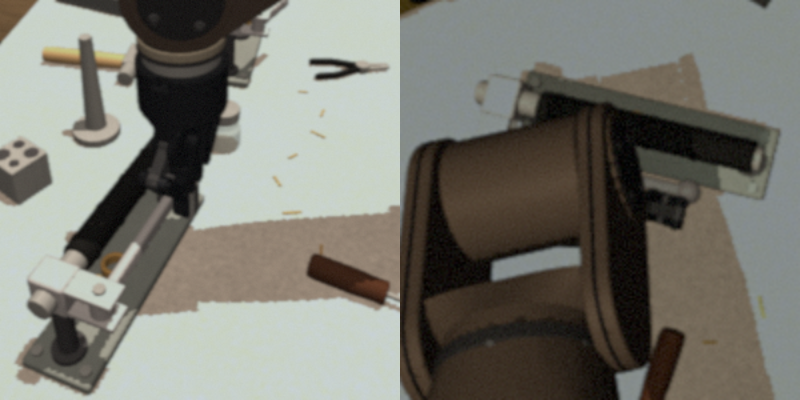

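The lever is nearly parallel to the bar: the ball is at about (688,190) in the right half of the picture, with a gap to the grip. I'll press in small steps until the force rises at the stop.

Request:
jog_arm --plan '[{"fingers": 1,"linear": [0.001,0,0],"rotation": [0,0,0]},{"fingers": 1,"linear": [0.001,0,0],"rotation": [0,0,0]},{"fingers": 1,"linear": [0,0,0],"rotation": [0,0,0]}]'

```text
time_s: 5.0
position: [0.556, 0.219, 0.0867]
tool_rot: [-0.418, -3.104, 0.001]
contact_force: [-11.3, 2.4, 6.9]
width: 0.003
grasp_force: 5.8
```

Request:
jog_arm --plan '[{"fingers": 1,"linear": [0.001,0,0],"rotation": [0,0,0]},{"fingers": 1,"linear": [0,0,0],"rotation": [0,0,0]}]'

```text
time_s: 5.2
position: [0.5561, 0.219, 0.0867]
tool_rot: [-0.417, -3.102, 0.003]
contact_force: [-13.6, 3.7, 8.7]
width: 0.0
grasp_force: 7.0
```

Request:
jog_arm --plan '[{"fingers": 1,"linear": [0,0,0],"rotation": [0,0,0]},{"fingers": 1,"linear": [0,0,0],"rotation": [0,0,0]},{"fingers": 1,"linear": [0,0,0],"rotation": [0,0,0]},{"fingers": 1,"linear": [0,0,0],"rotation": [0,0,0]}]'

```text
time_s: 5.6
position: [0.5561, 0.219, 0.0867]
tool_rot: [-0.417, -3.102, 0.002]
contact_force: [-14.0, 3.6, 10.1]
width: 0.001
grasp_force: 7.0
```

Run:
```python
from h import *
o=r.observe(); print(o['position'],o['contact_force'])
q,d,m=grab('top','top4'); K,T=m['K'],m['cam_to_world']; W=cloud(d,K,T)
ex=np.array([.9674,-.2533]);ey=np.array([.2533,.9674]); t=W[...,:2]-[.6207,.2266]; X=t@ex;Y=t@ey
k=(W[...,2]>.085)&(W[...,2]<.125)&(X<-.025)&(X>-.12)&(q.max(2)>90)
for lo in np.arange(-.09,.1,.01):
    s=k&(Y>lo)&(Y<lo+.01)
    if s.sum()>5: print(lo.round(3),s.sum(),X[s].mean().round(4),X[s].min().round(4),X[s].max().round(4))
```

```text
[0.55613249 0.21902485 0.0867295 ] [-13.99300324   3.57647537  10.06583559]
-0.08 18 -0.0411 -0.0453 -0.0371
-0.07 22 -0.0404 -0.044 -0.0362
-0.06 28 -0.0412 -0.0452 -0.037
-0.05 22 -0.0408 -0.0438 -0.0368
-0.04 14 -0.0406 -0.0441 -0.0368
```

The lever is at X ≈ -0.041 in the stand frame, where -0.042 is expected at the stop, and it has been held there for more than 0.3 s. Now I'll release it by backing straight off.

Request:
jog_arm --plan '[{"fingers": 1,"linear": [-0.005,0.003,0],"rotation": [0,0,0]},{"fingers": 1,"linear": [-0.012,0.006,0],"rotation": [0,0,0]},{"fingers": 1,"linear": [-0.016,0.009,0],"rotation": [0,0,0]},{"fingers": 1,"linear": [-0.016,0.009,0],"rotation": [0,0,0]},{"fingers": 1,"linear": [-0.016,0.009,0],"rotation": [0,0,0]}]'

```text
time_s: 6.15
position: [0.4947, 0.2552, 0.0877]
tool_rot: [0.419, 3.112, 0.001]
contact_force: [-0.8, 0.4, -0.4]
width: -0.002
grasp_force: 0.0
```

Request:
jog_arm --plan '[{"fingers": 1,"linear": [0,0,0],"rotation": [0,0,0]},{"fingers": 1,"linear": [0,0,0],"rotation": [0,0,0]},{"fingers": 1,"linear": [0,0,0],"rotation": [0,0,0]},{"fingers": 1,"linear": [0,0,0],"rotation": [0,0,0]},{"fingers": 1,"linear": [0,0,0],"rotation": [0,0,0]}]'

```text
time_s: 6.65
position: [0.496, 0.2541, 0.0874]
tool_rot: [0.42, 3.113, 0.0]
contact_force: [0.4, -0.2, -0.5]
width: 0.0
grasp_force: 0.0
```

Run:
```python
from h import *
o=r.observe(); print(o['position'],o['contact_force'])
q,d,m=grab('top','top5'); z=np.load('top.npz')
k=np.s_[270:300,208:235]; a=z['p'][k].astype(int).max(2);b=q[k].astype(int).max(2)
for i,(p) in enumerate((z['p'],q)):
    g=p[270:305,205:240].max(2); mk=g>150; v,u=np.nonzero(mk); print(mk.sum(), u.mean()+205 if mk.any() else 0, v.mean()+270 if mk.any() else 0)
ex=np.array([.9674,-.2533]);ey=np.array([.2533,.9674])
for dd,pp in((z['d'],z['p']),(d,q)):
    W=cloud(dd,m['K'],m['cam_to_world']); t=W[...,:2]-[.6207,.2266]; X=t@ex;Y=t@ey
    s=(W[...,2]>.09)&(W[...,2]<.125)&(X<-.05)&(X>-.13)&(Y<-.03)&(Y>-.08)&(pp.max(2)>90); print(s.sum(),X[s].mean(),Y[s].mean(),X[s].min())
```

```text
[0.49597518 0.25414144 0.08739502] [ 0.42963768 -0.20866291 -0.47498403]
0 0 0
0 0 0
180 -0.09797263414491522 -0.0521195454489809 -0.11056098139695127
70 -0.0965991845677332 -0.04853500702980924 -0.10675742777975876
```

Request:
jog_arm --plan '[{"fingers": 1,"linear": [0,0,0],"rotation": [0,0,0]},{"fingers": 1,"linear": [0,0,0],"rotation": [0,0,0]},{"fingers": 1,"linear": [0,0,0],"rotation": [0,0,0]},{"fingers": 1,"linear": [0,0,0],"rotation": [0,0,0]},{"fingers": 1,"linear": [0,0,0],"rotation": [0,0,0]}]'

```text
time_s: 7.2
position: [0.4954, 0.2544, 0.0873]
tool_rot: [-0.419, -3.113, 0.0]
contact_force: [-0.4, -0.0, -0.0]
width: -0.003
grasp_force: 0.0
```

Run:
```python
from h import *
q,d,m=grab('top','top6'); z=np.load('top.npz')
ex=np.array([.9674,-.2533]);ey=np.array([.2533,.9674])
for dd,pp in((z['d'],z['p']),(d,q)):
    W=cloud(dd,m['K'],m['cam_to_world']); t=W[...,:2]-[.6207,.2266]; X=t@ex;Y=t@ey
    o=[]
    for lo in np.arange(-.07,.06,.02):
        s=(W[...,2]>.09)&(W[...,2]<.125)&(X<-.03)&(X>-.13)&(Y>lo)&(Y<lo+.02)&(pp.max(2)>80); o.append((int(s.sum()),X[s].max().round(4) if s.any() else 0))
    print(o)
```

```text
[(116, np.float64(-0.0899)), (76, np.float64(-0.0854)), (77, np.float64(-0.078)), (75, np.float64(-0.0707)), (77, np.float64(-0.0632)), (72, np.float64(-0.057)), (74, np.float64(-0.0485))]
[(69, np.float64(-0.09)), (62, np.float64(-0.0869)), (63, np.float64(-0.0795)), (61, np.float64(-0.0724)), (64, np.float64(-0.0649)), (62, np.float64(-0.0586)), (68, np.float64(-0.0479))]
```

The lever edge is back where it was at rest, so I'll repeat the push with the same total travel.

Request:
jog_arm --plan '[{"fingers": 1,"linear": [0.009,-0.005,0],"rotation": [0,0,0]},{"fingers": 1,"linear": [0.009,-0.005,0],"rotation": [0,0,0]},{"fingers": 1,"linear": [0.006,-0.004,0],"rotation": [0,0,0]},{"fingers": 1,"linear": [0.005,-0.003,0],"rotation": [0,0,0]},{"fingers": 1,"linear": [0.005,-0.003,0],"rotation": [0,0,0]}]'

```text
time_s: 7.75
position: [0.5292, 0.2342, 0.0874]
tool_rot: [-0.42, -3.111, 0.0]
contact_force: [-5.2, 1.8, 3.7]
width: 0.002
grasp_force: 2.5
```

Request:
jog_arm --plan '[{"fingers": 1,"linear": [0.005,-0.003,0],"rotation": [0,0,0]},{"fingers": 1,"linear": [0.005,-0.003,0],"rotation": [0,0,0]},{"fingers": 1,"linear": [0.005,-0.003,0],"rotation": [0,0,0]},{"fingers": 1,"linear": [0.005,-0.003,0],"rotation": [0,0,0]},{"fingers": 1,"linear": [0.002,-0.001,0],"rotation": [0,0,0]}]'

```text
time_s: 8.25
position: [0.551, 0.2223, 0.087]
tool_rot: [-0.42, -3.111, -0.003]
contact_force: [-4.3, 6.3, 2.6]
width: 0.001
grasp_force: 2.9
```

Request:
jog_arm --plan '[{"fingers": 1,"linear": [0.002,-0.001,0],"rotation": [0,0,0]},{"fingers": 1,"linear": [0.002,-0.001,0],"rotation": [0,0,0]},{"fingers": 1,"linear": [0.001,-0.001,0],"rotation": [0,0,0]},{"fingers": 1,"linear": [0.001,0,0],"rotation": [0,0,0]},{"fingers": 1,"linear": [0,0,0],"rotation": [0,0,0]}]'

```text
time_s: 8.75
position: [0.5559, 0.2193, 0.0867]
tool_rot: [-0.419, -3.109, -0.001]
contact_force: [-5.9, 4.4, 2.0]
width: -0.002
grasp_force: 3.4
```

Request:
jog_arm --plan '[{"fingers": 1,"linear": [0.001,0,0],"rotation": [0,0,0]},{"fingers": 1,"linear": [0.001,0,0],"rotation": [0,0,0]},{"fingers": 1,"linear": [0,0,0],"rotation": [0,0,0]},{"fingers": 1,"linear": [0,0,0],"rotation": [0,0,0]}]'

```text
time_s: 9.15
position: [0.5561, 0.2192, 0.0867]
tool_rot: [-0.418, -3.104, 0.001]
contact_force: [-10.7, 3.6, 6.2]
width: -0.001
grasp_force: 5.8
```

Request:
jog_arm --plan '[{"fingers": 1,"linear": [0,0,0],"rotation": [0,0,0]},{"fingers": 1,"linear": [0,0,0],"rotation": [0,0,0]},{"fingers": 1,"linear": [0,0,0],"rotation": [0,0,0]},{"fingers": 1,"linear": [0,0,0],"rotation": [0,0,0]},{"fingers": 1,"linear": [0,0,0],"rotation": [0,0,0]}]'

```text
time_s: 9.65
position: [0.5561, 0.2192, 0.0866]
tool_rot: [-0.418, -3.105, 0.001]
contact_force: [-10.4, 3.2, 6.2]
width: 0.003
grasp_force: 5.8
```

Run:
```python
from h import *
o=r.observe(); f=o['contact_force']; print(o['position'],f)
if 6<np.linalg.norm(f)<25: print(r.close_job())
```

```text
[0.55607789 0.21922427 0.08664662] [-10.42158171   3.19508489   6.17498782]
the job is handed in; nothing more can be done
None
```

I pushed the brake lever to its stop and held it, let it spring fully out, then pushed it fully in again; the job was handed in at about 10 s with the closed fingers still holding it at about 12 N (no verdict was returned).

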